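Peel the top tray off an oily stack and present it over the mirror

ROBOT

A 6-joint arm with a two-finger parallel gripper is mounted at the origin on the work surface. World frame = base frame: x ahead of the robot, y to its left, z up, the work surface at z = 0. Lengths are in mm, angles in rad, forces in N, time in s.
With the tool pointing down it reaches from about 300 to 750 mm from the base axis. Payload 8.5 kg.
Tool frame: the origin (TCP) lies at the very end of the fingers, on their centre line; the grasp point (between the pads) lies 19 mm behind it (arm.grip_depth is the distance from the TCP to the grasp point, in mm); z points along the fingers, y is the line along which they close (so a half turn about z gives the same grasp; the last joint's range is limited). The gripper opens to 85 mm and grips with 20 to 120 N. Pads are 22 mm wide; open, the fingers measure 114 mm over their backs; the gripper's body (76 mm by 85 mm) begins 54 mm behind the grasp point. The pads swing forward as they close: fully open they stand 13 mm farther back than shut.
Start: joints at [1.042, 0.381, 1.297, -0, 1.464, -0.215], TCP at [169.762, 523.126, 231.322] pointing down, gripper open.
Joint ranges: [-3.11, 3.11], [-0.89, 2.33], [0.22, 2.48], [-1.42, 4.56], [0.17, 2.85], [-2.88, 2.88]. Speed limits (rad/s): [2.39, 2.39, 3.14, 3.14, 3.14, 3.14].

INTERFACE

Orientations are given as a 3x3 rotation matrix whose columns are the frame's x, y, z axes.
In Python, from plant import arm, eyes gives the robot as it stands.
- The arm moves only by the tool servo_tool, never from a script. Its argument "rows" is a list of rows, each a list of 5 numbers: the shift along the tool's x, y, z each as a share of 250 mm, from -1 to 1, then the turn about the tool's z as a share of 180 degrees, from -1 to 1, then the closure, from 0 (fully open) to 1 (shut). A call has exactly 5 rows; each row is the pose to reach, as a shift and turn from the pose commanded when the call began, along the tool's axes at that moment, turning the shorter way round; what a row does not reach only later rows make up. A row lasts 1/10 s, in which the tool goes at most 50 mm and 8.59 degrees, less where a joint would pass 70% of its speed; a pose out of reach is approached as far as the arm can. A call with a number of a shift or a turn outside -1 to 1 is refused whole. A call with a gripper value outside its range is refused whole. The fingers move at their own pace and stop on an object; the grip force is fixed at half the most. Time passes only in rows, so rows that repeat a pose let the fingers close, or fill a call up. It gives the time, the measured TCP pose, the force, the opening and the grip force at its end, in the units of the state.
- arm.observe(): the state, without advancing time (a new reading comes with each control period).
- eyes.grab_frame(name): name is "scene" or "side" or "wrist"; returns a dict with "color" (400x640x3 uint8, red, green, blue), "range_z" (400x640 float32, mm along the optical axis (not along the pixel's ray), 0 where there is no reading), "camera_matrix" (3x3 intrinsics, pixels), "rvec" (rotation vector, rad) and "tvec" (3), from world to camera coordinates, as OpenCV has them. Camera axes: x right, y down, z forward; pixel columns grow to the right and rows downward; lengths in mm; the calibration is good to about 2 mm. A picture is of the moment at which its call begins.
- arm.hand_in(): hands the job in; it is judged then, once.
The state is a dict: "time_s": time; "qpos": joint angles; "qvel": joint speeds; "joint_efforts": joint torques, N m; "position": TCP position; "tcp_rot": TCP orientation; "ft_force": force on the tool from outside, world axes, zero at the start; "moment": the same for the moment, N m; "gripper_width": finger opening in mm; "grasp_force": force on a finger pad.
Only numpy, scipy, OpenCV 4.12 (cv2) and the standard library are available. Lean on these libraries where they do the work, as an engineer would, in place of code of your own. Each camera call takes 0.05 s, during which the arm holds its last target. There are 200 camera calls.

TASK

Grip the upright lug on the top steel tray and peel that tray off the sticky stack: raise the lug corner first, tipping the tray some ten degrees while its opposite corner still rests on the stack, and only then lift it clear. Carry it to the inspection mirror and finish still holding it there: level, still, centred above the mirror, with its underside about 15 cm above the bench. Do not touch the mirror with it and leave everything else on the bench where it is.

Things in the scene. Friction and masses are not known exactly. Their poses are not given: they have to be found in the camera images.
- tray: top tray: pressed steel, open upward, about 180 g. Origin: centre of the underside of its floor; x along its long side, y along its short side, z up. Flat rim 130 x 95 mm, 3 mm thick, its top 22 mm above the origin; walls below the rim 106 x 71 mm outside. One upright lug at its (+x, +y) corner. Starts level, nested in the stack, its rim on the rim below, origin 26 mm above the bench
- lug_mid (a point): point on the lug's axis, 20 mm above the rim's top, at x +56, y +41 mm of the tray; axes as the tray's. The lug is a blackened-steel fin 10 mm thick, 26 long, 36 tall, its length along the tray's diagonal (36 degrees from tray x towards y): grip it across the 10 mm, fingers either side of the diagonal, down to just above the rim; nothing stands beside it
- far_corner (a point): the tray's corner opposite the lug, at the underside of the rim: x = -65, y = -47.5, z = +19 mm of the tray. It turns about this corner when peeled
- nest: the fixed stack: dark bench plate 160 x 125 x 8 mm with the lower trays, rim of the uppermost 45 mm above the bench. Origin: centre of underside; axes as the nested tray's. The top tray's oily walls drag on it over the first 15 mm of lift, 10 to 20 N if pulled straight up, less when peeled from the lug corner; 5 mm of sprung play sideways
- mirror: inspection mirror fixed to the bench: black base 130 x 130 x 10 mm with a sloping mirror 118 x 118 mm over it, highest edge 60 mm above the bench. Origin: centre of the underside
- vblock: small dark steel V-block, 45 x 34 x 32 mm, between stack and mirror; leave alone. Origin: centre of underside
- bearing: steel bearing ring, 36 mm across, 12 mm tall; leave alone. Origin: centre of underside
- oil: white oil bottle, 56 mm across, 140 mm tall; leave alone. Origin: centre of underside
- pincup: aluminium cup, 72 mm across, 75 mm tall; leave alone. Origin: centre of underside
- hammer: hammer lying on the bench at the right; leave alone. Origin: below its middle
- wrench: wrench lying on the bench beyond the work; leave alone. Origin: below its middle
- spare: a single loose steel tray like the others but with no lug, standing alone on the bench, 130 x 95 x 22 mm; leave alone. Origin: centre of underside
Mind the look-alikes: they are no part of the job. What is shaped like the mirror but orange or turquoise is not meant.

How it is judged (in metres and radians):
On the way, in this order (a step that is already met when the one before it is completed fails the run):
1. the tray is gripped and tipped by at least 0.10 rad at the lug corner while its far corner is still within 8 mm of the stack's rim (contact force between tray and the fingers above 1 N and angle between tray's own z axis and vertical above 0.1 rad and z of far_corner in the frame of nest below 0.053 m and z of lug_mid in the frame of nest above 0.08 m), for 0.1 s.
2. the tray, still gripped, is clear of the stack: far corner more than 30 mm above the stack's rim (contact force between tray and the fingers above 1 N and z of far_corner in the frame of nest above 0.075 m and contact force between tray and nest below 0.1 N), for 0.1 s.
At the end, for the whole second after the job is handed in: The tray is held in the fingers, its centre within 35 mm of the mirror's centre seen from above, its underside 110 to 200 mm above the bench, tilted less than 0.20 rad, still (under 0.03 m/s and 0.2 rad/s), touching neither mirror nor stack (contact force between tray and the fingers above 1 N and horizontal distance between tray and mirror below 0.035 m and height (world z) of tray between 0.11 and 0.2 m and angle between tray's own z axis and vertical below 0.2 rad and linear speed of tray below 0.03 m/s and angular speed of tray below 0.2 rad/s and contact force between tray and mirror below 0.1 N and contact force between tray and nest below 0.1 N); the arm keeps its last pose, push and grip.
It fails at once if a bystander is moved by more than 20 mm (distance of any of vblock, bearing, oil, pincup, hammer, wrench, spare from where it was at the start of the episode above 0.02 m).
It fails at once if the tray touches the mirror (contact force between tray and mirror above 0.3 N).
It also fails if it takes over 45 s, if anything falls off the work surface, if the arm or the gripper's body presses on something with over 40 N, if the wrist force passes 120 N, or if a joint passes its speed limit or range.

## Working session

There is one attempt and no reset: what is moved stays moved. The work goes in short steps, Python scripts to look and compute and a tool call to move; the robot and the scene stay as the last step left them, time stands still between calls to the robot, and variables do not carry over. Pictures are saved under pics/ and viewed, at most 10 in all, crops included, and the job is handed in when it is done.

Besides the shell and the picture viewer there is one more tool, called after ">>>" as a command line: name --pt "numbers of a row" for each row, then --argument value for the rest. servo_tool: Moves the arm, as the interface text tells. Shift numbers are shares of 250 mm and turn numbers shares of 180 degrees, none past 1 either way. Its arguments: {"type":"object","properties":{"rows":{"type":"array"}},"required":["rows"]}

```bash
mkdir -p pics; ls; cat > h.py <<'E'
import numpy as np, cv2
from plant import arm, eyes
def grab(n):
    f=eyes.grab_frame(n); return f
def cloud(f):
    K=f["camera_matrix"];R=cv2.Rodrigues(np.array(f["rvec"],float))[0];t=np.array(f["tvec"],float).ravel()
    z=f["range_z"].astype(float);v,u=np.mgrid[:z.shape[0],:z.shape[1]]
    p=np.stack([(u-K[0][2])/K[0][0]*z,(v-K[1][2])/K[1][1]*z,z],-1)
    P=(p-t)@R; P[z<=0]=np.nan; return P
E
python3 - <<'E'
from h import *
for n in("scene","side"):
    f=grab(n);np.save(f"{n}.npy",f,allow_pickle=True);cv2.imwrite(f"pics/{n}.png",f["color"][...,::-1])
E
```

```text
pics
```

View pics/scene.png

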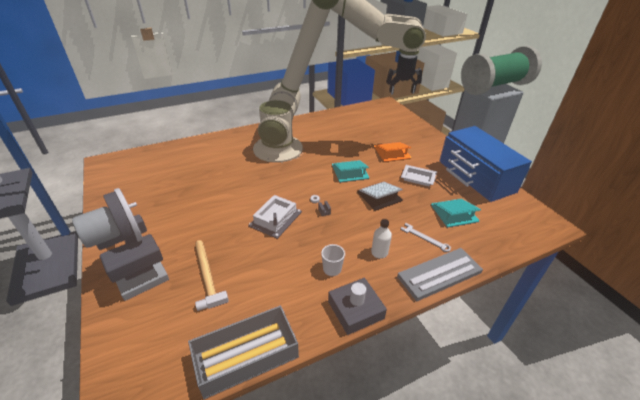

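View pics/side.png

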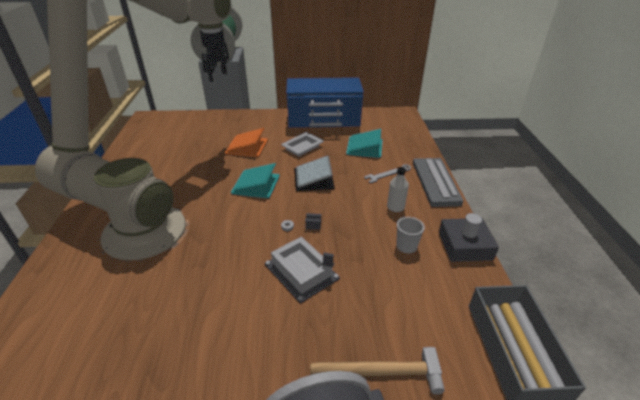

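The scene view shows the stack with lug at (275,215), the lug-less spare at (419,176), the black-based grey mirror at (380,193). The mirror look-alikes are orange (393,151) and turquoise (351,170) and (457,210). The side view shows the stack at (302,267) with its lug at (328,259), the mirror at (314,173) and the spare at (302,145). I choose the stack tray and the black-based mirror; a close crop will check this.

```bash
python3 - <<'E'
from h import *
S={n:np.load(n+".npy",allow_pickle=True).item() for n in("scene","side")}
a=S["side"]["color"][225:305,250:350];b=S["scene"]["color"][165:245,240:340]; c=S["side"]["color"][140:220,280:380]
im=np.hstack([cv2.resize(x,None,fx=2.6,fy=2.6,interpolation=2) for x in(a,b,c)])
cv2.imwrite("pics/crop.png",im[...,::-1])
for n,(us,ue,vs,ve),(mu,mue,mv,mve) in(("side",(262,342,232,302),(288,340,150,198)),("scene",(245,305,190,240),(352,408,176,212))):
    P=cloud(S[n])
    for nm,(u0,u1,v0,v1) in(("stack",(us,ue,vs,ve)),("mirror",(mu,mue,mv,mve))):
        Q=P[v0:v1,u0:u1].reshape(-1,3);Q=Q[~np.isnan(Q[:,0])]
        print(n,nm,"z hist",np.histogram(Q[:,2],bins=[-20,-5,3,7,12,25,35,42,46,50,55,60,65,75,85,100])[0])
        if nm=="stack":
            r=Q[(Q[:,2]>42)&(Q[:,2]<53)];print(" rim rect",cv2.minAreaRect(r[:,:2].astype(np.float32)),r[:,2].mean())
            l=Q[(Q[:,2]>57)&(Q[:,2]<95)];print(" lug",l.mean(0),l.min(0),l.max(0),len(l))
        else:
            r=Q[(Q[:,2]>6)];print(" rect",cv2.minAreaRect(r[:,:2].astype(np.float32)),r.min(0),r.max(0))
E
```

```text
side stack z hist [  43 2791  421  241  277  735  191  375  376   18   17   13   33   48
    0]
 rim rect ((447.93646240234375, -176.7339324951172), (100.31945037841797, 137.53982543945312), 36.55007553100586) 46.07909956506316
 lug [ 510.72921791 -200.71488624   72.69609007] [ 498.26943306 -207.09920062   57.48015002] [ 522.45727562 -191.80473936   84.52767813] 105
side mirror z hist [  56 1300  143  195  229  189  126   77   69   96    7    0    0    0
    0]
 rect ((485.1302490234375, 288.396484375), (128.898193359375, 242.0218505859375), 4.557682037353516) [411.88800223 164.66836642   6.00999935] [556.76799427 404.77609531  56.10954232]
scene stack z hist [  86 1620  218  109  157  307  109  171  166   10    3    5    8   17
    2]
 rim rect ((450.29608154296875, -177.1729278564453), (105.28657531738281, 135.5233612060547), 34.453250885009766) 46.00356818541921
 lug [ 520.20811922 -201.77790918   74.49069459] [ 498.99148223 -207.38910398   57.22986266] [ 529.35317644 -193.84568631   85.59627901] 34
scene mirror z hist [  51 1068  178  265  113   99   65   41   38   79   10    0    0    0
    0]
 rect ((481.9425354003906, 249.13052368164062), (224.90426635742188, 208.31666564941406), 61.41954803466797) [342.1886788  167.04841479   6.00291059] [562.28364622 394.00435526  58.14281667]
```

View pics/crop.png

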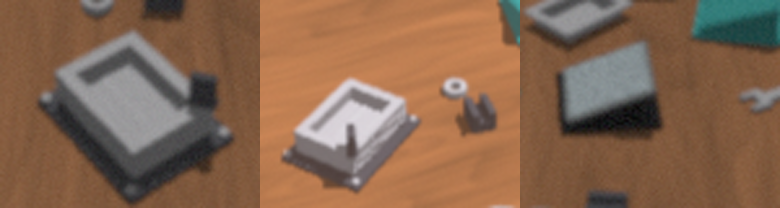

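```bash
python3 - <<'E'
from h import *
for n,s in(("side",(314,182)),("scene",(380,196))):
    f=np.load(n+".npy",allow_pickle=True).item();P=cloud(f)
    hsv=cv2.cvtColor(f["color"],cv2.COLOR_RGB2HSV)
    m=((hsv[...,1]<90)&(P[...,2]>4)&(P[...,2]<75)).astype(np.uint8)
    m=cv2.erode(m,np.ones((2,2),np.uint8))
    k,L,st,c=cv2.connectedComponentsWithStats(m)
    i=L[s[1],s[0]];Q=P[L==i];print(n,st[i],cv2.minAreaRect(Q[:,:2].astype(np.float32)),Q.min(0),Q.max(0))
o=arm.observe();R=np.array(o["tcp_rot"]);print(R.round(3),o["position"],o["qpos"],arm.grip_depth)
yd=np.degrees(np.arctan2(R[1,1],R[0,1]));print("tool y heading",yd)
d=np.array([515,-199,150])-np.array(o["position"]);print("shift tool/250",(R.T@d)/250)
E
```

```text
side [296 157  38  33 885] ((493.48565673828125, 229.73292541503906), (120.17787170410156, 118.08354949951172), 0.10748704522848129) [433.3454353  170.72389751   4.04150209] [553.67438243 288.66866653  56.10954232]
scene [360 183  42  17 374] ((496.0274658203125, 232.12164306640625), (110.63866424560547, 119.361572265625), 3.4871959686279297) [443.98946151 172.8472171    4.23733505] [553.30764315 294.76078325  58.14281667]
[[-0.951  0.309 -0.001]
 [ 0.309  0.951 -0.001]
 [ 0.    -0.001 -1.   ]] [169.62128322 522.90294801 230.76241894] [ 1.04172394e+00  3.81145208e-01  1.29819148e+00 -1.43192136e-05
  1.46360583e+00 -2.15274927e-01] 18.700000000000003
tool y heading 72.02082853955386
shift tool/250 [-2.20546595 -2.31974329  0.3255108 ]
```

>>> servo_tool --pt "-0.13 -0.137 0 0 0" --pt "-0.26 -0.274 0 0 0" --pt "-0.39 -0.411 0 0 0" --pt "-0.52 -0.548 0 0 0" --pt "-0.65 -0.685 0 0 0"

```text
time_s: 0.6
position: [271.6, 308.4, 231.2]
tcp_rot: [[-0.951, 0.308, -0.0], [0.308, 0.951, -0.0], [0.0, -0.0, -1.0]]
ft_force: [0.9, -0.1, 0.7]
gripper_width: 85.4
grasp_force: 0.0
```

>>> servo_tool --pt "-0.13 -0.137 0 0 0" --pt "-0.26 -0.274 0 0 0" --pt "-0.39 -0.411 0 0 0" --pt "-0.52 -0.548 0 0 0" --pt "-0.65 -0.685 0 0 0"

```text
time_s: 1.1
position: [373.4, 95.1, 231.3]
tcp_rot: [[-0.951, 0.309, 0.0], [0.309, 0.951, 0.0], [-0.0, 0.0, -1.0]]
ft_force: [0.4, 0.0, 0.4]
gripper_width: 85.5
grasp_force: 0.0
```

>>> servo_tool --pt "-0.13 -0.137 0 0 0" --pt "-0.26 -0.274 0 0 0" --pt "-0.39 -0.411 0 0 0" --pt "-0.52 -0.548 0 0 0" --pt "-0.65 -0.685 0 0 0"

```text
time_s: 1.6
position: [475.2, -118.0, 231.1]
tcp_rot: [[-0.951, 0.309, -0.0], [0.309, 0.951, 0.0], [0.0, 0.0, -1.0]]
ft_force: [0.9, 1.0, 0.2]
gripper_width: 85.2
grasp_force: 0.0
```

>>> servo_tool --pt "-0.1 -0.1 0.04 0 0" --pt "-0.2 -0.2 0.1 0 0" --pt "-0.255 -0.265 0.2 0 0" --pt "-0.255 -0.265 0.2 0 0" --pt "-0.255 -0.265 0.2 0 0"

```text
time_s: 2.1
position: [514.8, -198.4, 181.0]
tcp_rot: [[-0.951, 0.309, -0.001], [0.309, 0.951, 0.001], [0.002, 0.001, -1.0]]
ft_force: [-0.3, 0.5, 0.4]
gripper_width: 85.2
grasp_force: 0.0
```

```bash
python3 - <<'E'
from h import *
f=grab("wrist");np.save("w.npy",f,allow_pickle=True);cv2.imwrite("pics/w1.png",f["color"][...,::-1])
P=cloud(f);Q=P.reshape(-1,3);Q=Q[~np.isnan(Q[:,0])]
print(arm.observe()["position"],len(Q))
l=Q[(Q[:,2]>56)&(Q[:,2]<90)&(np.hypot(Q[:,0]-515,Q[:,1]+199)<35)];
if len(l): print("lug",cv2.minAreaRect(l[:,:2].astype(np.float32)),l[:,2].max(),len(l))
r=Q[(Q[:,2]>42)&(Q[:,2]<52)&(np.hypot(Q[:,0]-449,Q[:,1]+177)<95)];
if len(r): print("rim",cv2.minAreaRect(r[:,:2].astype(np.float32)),r[:,2].mean(),len(r))
E
```

```text
[ 514.95617132 -198.11645709  181.89999687] 254936
lug ((511.8059387207031, -196.72373962402344), (9.849841117858887, 25.896160125732422), 71.49649047851562) 87.79032424637492 425
rim ((450.88165283203125, -175.96023559570312), (101.86742401123047, 137.15277099609375), 35.48518371582031) 49.32225886199165 7850
```

View pics/w1.png

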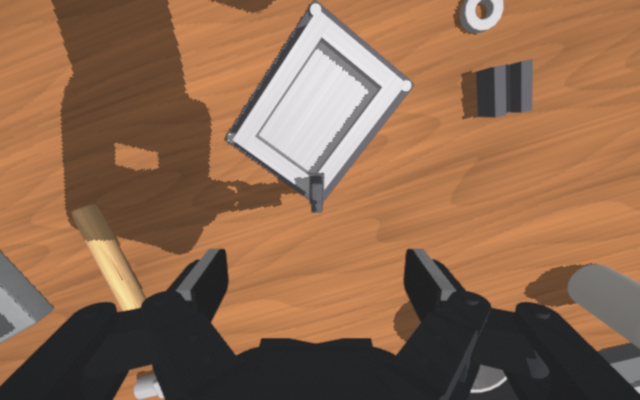

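The wrist view shows the lug at (317,192), midway between the fingers, on the stack's tray. It measures 9.8 x 25.9 mm as described, and the tool heading already matches it. Now I descend and grip.

>>> servo_tool --pt "0.014 0.002 0.15 0 0" --pt "0.014 0.002 0.3 0 0" --pt "0.014 0.002 0.42 0 0" --pt "0.014 0.002 0.49 0 0" --pt "0.014 0.002 0.518 0 0"

```text
time_s: 2.65
position: [511.6, -196.0, 51.6]
tcp_rot: [[-0.952, 0.308, -0.001], [0.308, 0.952, 0.001], [0.001, 0.0, -1.0]]
ft_force: [-0.2, -1.2, 0.7]
gripper_width: 85.3
grasp_force: 0.0
```

>>> servo_tool --pt "0 0 0 0 0.4" --pt "0 0 0 0 0.8" --pt "0 0 0 0 1" --pt "0 0 0 0 1" --pt "0 0 0 0 1"

```text
time_s: 3.15
position: [512.1, -197.2, 52.3]
tcp_rot: [[-0.951, 0.309, 0.001], [0.309, 0.951, -0.0], [-0.001, -0.0, -1.0]]
ft_force: [0.8, -0.5, -0.0]
gripper_width: 12.5
grasp_force: 0.0
```

>>> servo_tool --pt "0 0 0 0 1" --pt "0 0 0 0 1" --pt "0 0 0 0 1" --pt "0 0 0 0 1" --pt "0 0 0 0 1"

```text
time_s: 3.65
position: [512.1, -197.1, 52.4]
tcp_rot: [[-0.951, 0.309, 0.001], [0.309, 0.951, -0.0], [-0.001, 0.0, -1.0]]
ft_force: [-0.9, 2.8, 6.4]
gripper_width: 9.3
grasp_force: 59.1
```

>>> servo_tool --pt "0.002 0 -0.01 0 1" --pt "0.004 0 -0.02 0 1" --pt "0.006 0 -0.03 0 1" --pt "0.008 0 -0.04 0 1" --pt "0.01 0 -0.05 0 1"

```text
time_s: 4.15
position: [508.7, -195.9, 63.8]
tcp_rot: [[-0.951, 0.309, -0.002], [0.309, 0.951, 0.001], [0.003, 0.001, -1.0]]
ft_force: [-0.3, 1.7, -14.6]
gripper_width: 9.0
grasp_force: 58.2
```

```bash
cat > t.py <<'E'
from h import *
import sys
f=grab("wrist");P=cloud(f);o=arm.observe();R=np.array(o["tcp_rot"])
tcp=np.array(o["position"]);x=R[:,0]
# floor/rim points within tray footprint: slope along diagonal
d=(P-tcp)@x; e=(P-tcp)@R[:,1]
z0=float(sys.argv[1])
hsv=cv2.cvtColor(f["color"],cv2.COLOR_RGB2HSV)
m=(hsv[...,1]<60)&(d>15)&(d<110)&(abs(e)<18)&(P[...,2]>z0)
A=np.c_[d[m],np.ones(m.sum())];k=None;w=np.ones(m.sum(),bool)
for i in range(6):
    k=np.linalg.lstsq(A[w],P[...,2][m][w],rcond=None)[0];r=P[...,2][m]-A@k;w=abs(r)<max(2,2*np.median(abs(r)))
print("slope rad",k[0],"floor z at lug axis",k[1],"centre",k[1]+69*k[0],w.sum(),m.sum())
print(tcp.round(1),np.round(o["ft_force"],1),o["grasp_force"])
E
python3 t.py 12
```

```text
slope rad -1.5588572441226123 floor z at lug axis 178.05630231647146 centre 70.49515247201121 14830 21749
[ 508.7 -195.9   64.2] [ -2.2   2.9 -13.6] 58.171783089637756
```

```bash
sed -i 's/(P\[...,2\]>z0)/(P[...,2]>z0)\&(P[...,2]<z0+45)/; s/(d>15)&(d<110)/(d>30)\&(d<108)/' t.py; python3 t.py 12
python3 - <<'E'
from h import *
f=grab("side");cv2.imwrite("pics/s2.png",cv2.resize(f["color"][215:315,240:365],None,fx=5,fy=5,interpolation=2)[...,::-1])
E
```

```text
slope rad -0.07656007144814445 floor z at lug axis 41.26211032168954 centre 35.979465391767576 9187 9691
[ 508.8 -195.9   64.2] [ -2.3   3.4 -10.7] 58.576828837394714
```

View pics/s2.png

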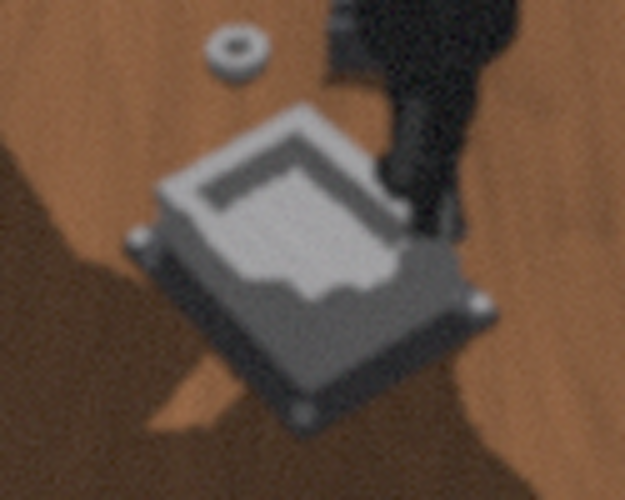

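The crop shows the tray tipping in the fingers, with the lug gripped near (430,220) and the far corner still down. The measured tilt is 0.077 rad for 12 mm of rise, which is a pure pivot, so I go on.

>>> servo_tool --pt "0.002 0 -0.01 0 1" --pt "0.004 0 -0.02 0 1" --pt "0.006 0 -0.03 0 1" --pt "0.006 0 -0.03 0 1" --pt "0.006 0 -0.03 0 1"

```text
time_s: 4.8
position: [509.0, -196.4, 72.9]
tcp_rot: [[-0.951, 0.309, 0.003], [0.309, 0.951, -0.002], [-0.003, -0.001, -1.0]]
ft_force: [1.7, 1.4, -2.3]
gripper_width: 9.6
grasp_force: 59.9
```

```bash
python3 t.py 12
```

```text
slope rad -0.09974005452974415 floor z at lug axis 49.72144771657312 centre 42.83938395402077 9030 9294
[ 509.  -196.4   72.8] [ 2.4  2.3 -0.6] 60.021618604660034
```

Tilt is about 0.10 rad, but the far corner has started to come up by roughly 5 mm and the drag is gone, so this is marginal. I lower it slowly to seat the far corner, then raise it fast to add tilt.

>>> servo_tool --pt "0 0 0.006 0 1" --pt "0 0 0.012 0 1" --pt "0 0 0.018 0 1" --pt "0 0 0.024 0 1" --pt "0 0 0.024 0 1"

```text
time_s: 5.35
position: [509.5, -196.5, 68.6]
tcp_rot: [[-0.951, 0.308, 0.005], [0.308, 0.951, -0.003], [-0.005, -0.001, -1.0]]
ft_force: [2.0, 4.3, 23.1]
gripper_width: 9.1
grasp_force: 63.9
```

```bash
python3 t.py 12
```

```text
slope rad -0.0812378021870476 floor z at lug axis 45.60013507657694 centre 39.99472672567066 9223 9602
[ 509.5 -196.5   68.6] [ 2.1  4.9 21.7] 63.85081887245178
```

>>> servo_tool --pt "0.008 0 -0.03 0 1" --pt "0.008 0 -0.03 0 1" --pt "0.008 0 -0.03 0 1" --pt "0.008 0 -0.03 0 1" --pt "0.008 0 -0.03 0 1"

```text
time_s: 5.9
position: [506.9, -195.8, 73.6]
tcp_rot: [[-0.951, 0.309, 0.002], [0.309, 0.951, -0.001], [-0.002, -0.0, -1.0]]
ft_force: [6.1, 0.0, 3.7]
gripper_width: 9.2
grasp_force: 60.7
```

```bash
python3 t.py 12
```

```text
slope rad -0.12660312962495546 floor z at lug axis 50.2938692307553 centre 41.558253286633374 8757 9207
[ 506.8 -195.8   73.6] [6.3 0.2 2.8] 60.701905488967896
```

Tilt is now 0.127 rad with the far corner at about 47 mm, so step 1 is met. Next comes a gentle lift.

>>> servo_tool --pt "0 0 -0.02 0 1" --pt "0 0 -0.05 0 1" --pt "0 0 -0.09 0 1" --pt "0 0 -0.14 0 1" --pt "0 0 -0.2 0 1"

```text
time_s: 6.45
position: [505.4, -195.2, 124.0]
tcp_rot: [[-0.951, 0.308, -0.002], [0.308, 0.951, 0.0], [0.002, -0.0, -1.0]]
ft_force: [0.2, -0.5, -1.9]
gripper_width: 9.2
grasp_force: 59.8
```

>>> servo_tool --pt "0 0 -0.06 0 1" --pt "0 0 -0.12 0 1" --pt "0 0 -0.18 0 1" --pt "0 0 -0.22 0 1" --pt "0 0 -0.235 0 1"

```text
time_s: 6.95
position: [506.1, -195.4, 183.3]
tcp_rot: [[-0.951, 0.309, 0.001], [0.309, 0.951, -0.001], [-0.001, -0.001, -1.0]]
ft_force: [-1.5, 0.4, -2.1]
gripper_width: 9.3
grasp_force: 59.9
```

```bash
python3 t.py 110; python3 - <<'E'
from h import *
o=arm.observe();R=np.array(o["tcp_rot"]);t=np.array(o["position"])
g=np.array([494.5,231])-t[:2]+65.5*0  # want tcp = mirror - 68*x_tool
tgt=np.array([494.5,231])-68*R[:2,0];d=np.r_[tgt-t[:2],0];print(tgt,R.T@d/250,o["qpos"])
f=grab("side");cv2.imwrite("pics/s3.png",f["color"][100:330,180:420][...,::-1].repeat(2,0).repeat(2,1))
E
```

```text
slope rad -0.1403683429931504 floor z at lug axis 159.54464478803823 centre 149.85922912151085 8186 8322
[ 506.1 -195.4  183.1] [ 0.   0.3 -1.4] 59.875168204307556
[559.179712   210.01116565] [ 2.98693414e-01  1.60812003e+00 -1.27244157e-03] [-5.86638912e-01  4.07170583e-01  1.40111837e+00 -3.72076536e-04
  1.33227509e+00 -1.84356389e+00]
```

View pics/s3.png

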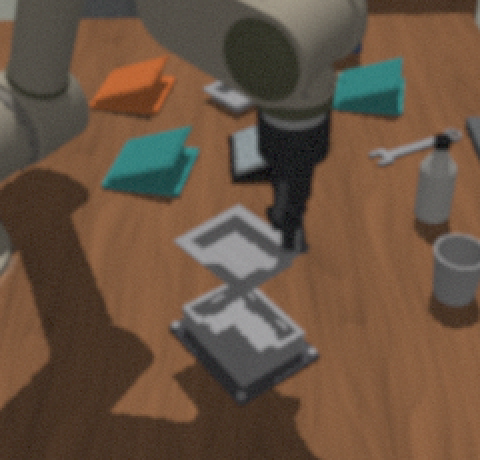

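The side view shows the tray gripped at (290,240) of the crop, clear of the stack, with the far side slightly low (0.14 rad). Now I carry it smoothly, mostly along tool y.

>>> servo_tool --pt "0.004 0.02 0 0 1" --pt "0.011 0.06 0 0 1" --pt "0.022 0.12 0 0 1" --pt "0.037 0.2 0 0 1" --pt "0.054 0.29 0 0 1"

```text
time_s: 7.55
position: [515.7, -120.4, 181.8]
tcp_rot: [[-0.951, 0.309, -0.001], [0.309, 0.951, 0.0], [0.001, 0.0, -1.0]]
ft_force: [0.5, 0.1, -1.1]
gripper_width: 9.2
grasp_force: 59.9
```

>>> servo_tool --pt "0.018 0.1 0 0 1" --pt "0.037 0.2 0 0 1" --pt "0.056 0.3 0 0 1" --pt "0.074 0.4 0 0 1" --pt "0.093 0.5 0 0 1"

```text
time_s: 8.05
position: [531.8, 6.2, 181.9]
tcp_rot: [[-0.951, 0.308, -0.001], [0.308, 0.951, 0.0], [0.001, 0.0, -1.0]]
ft_force: [-0.1, -0.7, -2.1]
gripper_width: 9.3
grasp_force: 59.9
```

>>> servo_tool --pt "0.018 0.1 0 0 1" --pt "0.037 0.2 0 0 1" --pt "0.056 0.3 0 0 1" --pt "0.074 0.4 0 0 1" --pt "0.093 0.5 0 0 1"

```text
time_s: 8.55
position: [548.0, 132.3, 181.8]
tcp_rot: [[-0.951, 0.308, -0.001], [0.308, 0.951, 0.0], [0.001, -0.0, -1.0]]
ft_force: [-0.0, -0.3, -1.3]
gripper_width: 9.2
grasp_force: 59.9
```

>>> servo_tool --pt "0.017 0.09 0 0 1" --pt "0.031 0.17 0 0 1" --pt "0.044 0.24 0 0 1" --pt "0.053 0.29 0 0 1" --pt "0.058 0.315 0 0 1"

```text
time_s: 9.05
position: [558.7, 211.0, 181.8]
tcp_rot: [[-0.952, 0.307, -0.001], [0.307, 0.952, -0.0], [0.001, -0.0, -1.0]]
ft_force: [0.4, -0.0, -1.2]
gripper_width: 9.0
grasp_force: 59.9
```

>>> servo_tool --pt "0 0 0 0 1" --pt "0 0 0 0 1" --pt "0 0 0 0 1" --pt "0 0 0 0 1" --pt "0 0 0 0 1"

```text
time_s: 9.55
position: [559.2, 208.9, 182.1]
tcp_rot: [[-0.951, 0.309, 0.0], [0.309, 0.951, -0.0], [-0.0, -0.0, -1.0]]
ft_force: [0.6, 0.6, -2.3]
gripper_width: 9.1
grasp_force: 59.9
```

```bash
python3 t.py 110; python3 - <<'E'
from h import *
o=arm.observe();R=np.array(o["tcp_rot"]);t=np.array(o["position"])
f=grab("wrist");P=cloud(f);m=(P[...,2]>100)&(P[...,2]<172)
k,L,st,c=cv2.connectedComponentsWithStats(m.astype(np.uint8))
d=(P-t)@R[:,0];m&=(d>15)&(d<160);Q=P[m];print("tray rect",cv2.minAreaRect(Q[:,:2].astype(np.float32)),len(Q),"pred centre",t[:2]+68*R[:2,0])
for n in("scene","side"):
    g=grab(n)["color"];cv2.imwrite(f"pics/f_{n}.png",g[...,::-1])
a=cv2.imread("pics/f_scene.png")[110:270,290:480];b=cv2.imread("pics/f_side.png")[70:230,220:410]
cv2.imwrite("pics/f.png",cv2.resize(np.hstack([a,b]),None,fx=2,fy=2))
E
```

```text
slope rad -0.14189754430605198 floor z at lug axis 158.59166968088402 centre 148.80073912376645 8570 8714
[559.2 209.  182.1] [-0.   0.4 -2.1] 59.89366292953491
tray rect ((497.7247314453125, 228.98416137695312), (95.4983139038086, 130.36984252929688), 35.73480987548828) 38095 pred centre [494.53385435 230.04863242]
```

View pics/f.png

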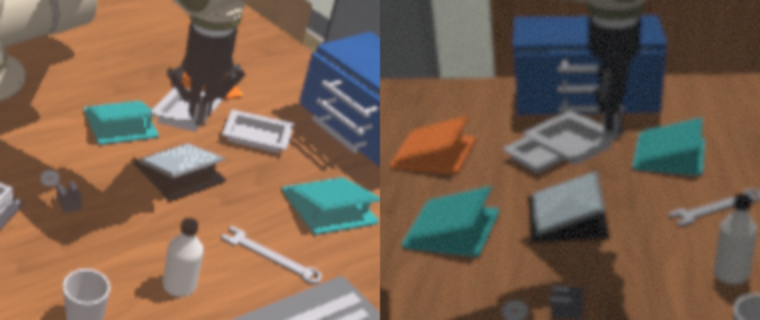

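The final crops show the tray held by its lug (scene crop near (195,105), side crop near (570,135)), well above the mirror, with nothing else disturbed. It is centred within about 5 mm, the tilt is a steady 0.14 rad and the underside is at about 147 mm.

```bash
python3 -c "
from plant import arm
print(arm.hand_in())"
```

```text
the job is handed in; nothing more can be done
None
```

I peeled the tray off lug corner first and handed it in held still over the mirror: about 5 mm off centre, underside about 147 mm up, tilted about 0.14 rad (limit 0.20) rather than fully level; no verdict was returned.

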